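# Push the plaster mould half into the return stall through its sprung flaps

## Robot

A 6-joint arm with a two-finger parallel gripper is mounted at the origin on the work surface. World frame = base frame: x ahead of the robot, y to its left, z up, the work surface at z = 0. Lengths are in m, angles in rad, forces in N, time in s.
With the tool pointing down it reaches from about 0.275 to 0.725 m from the base axis. Payload 15.9 kg.
Tool frame: the origin (TCP) lies on the centre line of the jaws, within the pads' length; the fingertips stand 14 mm ahead of it and the grasp point (between the pads) lies 5 mm behind it; x points along the fingers, y is the direction in which the jaws open and shut, and the axes are right-handed (so a half turn about x gives the same grasp; the last joint's range is limited). The gripper opens to 85 mm and grips with 20 to 120 N. Pads are 22 mm wide; open, the fingers measure 114 mm over their backs; the gripper's body (76 mm by 85 mm) begins 54 mm behind the grasp point. The pads swing forward as they close: fully open they stand 13 mm farther back than shut.
Start: joints at [1.28, 0.213, -0.034, 1.323, 0, 1.571], TCP at [0.143, 0.479, 0.222] pointing down, gripper open.
Joint ranges: [-2.98, 2.98], [-0.74, 1.72], [-1.14, 1.35], [-2.1, 2.04], [-1.57, 1.44], [-3.14, 3.14]. Speed limits (rad/s): [1.89, 1.89, 2.39, 2.57, 3.14, 3.14].

## Interface

Orientations are given as a 3x3 rotation matrix whose columns are the frame's x, y, z axes.
In Python, from station import * gives the robot as it stands. The module is installed in compiled form; this text tells all that it offers. Calls block until the motion is done:
- move_to(position, orientation): joint-space move of the TCP to a pose.
- movel(position, max_speed=0.15, rot=None, f_stop=None): straight line of the TCP; rot=None keeps the orientation; max_speed is the mean speed in m/s. With f_stop (N) it stops when the force on the tool has changed by that much, and returns True; else False.
- move_j(angles): joint-space move.
- open_gripper() and grasp(grasp_force=None): open the fingers fully, or close them until they stop; grasp_force is the grip in N (None keeps the last).
- dwell(seconds).
- inverse_kinematics(position, orientation): joint angles nearest the present ones, or None.
- observe(): the state.
- get_image(name): name is "scene" or "top"; returns a dict with "image" (384x512x3 uint8, red, green, blue), "z_map" (384x512 float32, m along the optical axis (not along the pixel's ray), 0 where there is no reading), "fx", "fy", "cx", "cy" (pixels), "k1" (the pictures are not rectified: a ray, as slopes to the right and down, at radius r is drawn at 1 + k1 r^2 times it, then the intrinsics apply), "cam_to_world" (4x4, takes a point from camera to world coordinates). Camera axes: x right, y up, looking along -z (the intrinsics and any distortion apply to the point x, -y, -z); pixel columns grow to the right and rows downward; lengths in m; the calibration is good to about 2 mm. A picture is of the moment at which its call begins.
A pose or a line that the arm cannot do raises PlanningError and nothing moves.
- job_done(): hands the job in, once; it reports no verdict.
The state is a dict: "t": time; "joints": joint angles; "dq": joint speeds; "tau": joint torques, N m; "tool_pos": TCP position; "eef_rot": TCP orientation; "ft_force": force on the tool from outside, world axes, zero at the start; "moment": the same for the moment, N m; "opening": finger opening in m.
Only numpy, scipy, OpenCV 4.12 (cv2) and the standard library are available. Lean on these libraries where they do the work, as an engineer would, in place of code of your own. Each camera call takes 0.05 s, during which the arm holds its last target.

## Task

Put the brick-shaped plaster mould half away in the wooden return stall: bring it in front of the stall's gateway, lined up with it, then push it along the bench through the pair of sprung flaps, end first, until it is wholly inside and both flaps have snapped shut behind it. Do not lift it over the stall's walls or flaps, do not tip it over, and leave the two round moulds and the clay pot where they are.

Things in the scene. Friction and masses are not known exactly. Their poses are not given: they have to be found in the camera images.
- mould_half: Brick-shaped half of a plaster casting mould, cream with one dark strap round it, the only box-shaped mould. 110 mm long (its x), 64 mm wide (y), 75 mm high (z), about 0.55 kg, the same either way round. Origin at the centre of its underside; starts upright on the bench (z = 0), its length within 1 rad of the stall's x.
- stall: Open-topped wooden stall without a floor, screwed to the bench (z = 0). Origin on the bench, mid-gateway; +x points into the stall (the way to push), y across. Side walls 60 mm high, 14 mm thick, inner faces at y = +-66 mm, x = 0 to 220 mm. Gateway posts 66 mm high at x = -16 to 4, |y| = 64 to 86 mm. Nothing is above the gateway: a tool can go through from above and lift out inside.
- stall_back (a point): Middle of the top edge of the stall's back wall, on its inner face: 220 mm past the gateway along the stall's x, 60 mm above the bench. The wall is 14 mm thick.
- flap_left (a joint): Angle (rad) of the wooden flap on the stall's +y gatepost: 0 = shut, grows as it swings into the stall, to 1.45; never outward. Upright hinge at x = 0, y = 62 mm; 60 mm long, 5 mm thick, 4 to 57 mm above the bench; the two flaps meet mid-gateway. Sprung: 2 to 4 N at the free edge. Sweeps 60 mm inside, snaps shut once mould and tool are beyond that or lifted out.
- flap_right (a joint): Angle (rad) of the like flap on the stall's -y gatepost (hinge at y = -62 mm): 0 = shut, up to 1.45 as it swings into the stall.
- round_mould_a: Bystander: round cream plaster mould with a dark strap, 110 mm across, 85 mm high, standing on the bench beyond the work. Origin at the centre of its underside.
- round_mould_b: Bystander: smaller round cream plaster mould, 100 mm across, 80 mm high. Origin at the centre of its underside.
- pot: Bystander: brown clay pot, 104 mm across, 82 mm high. Origin at the centre of its underside.

How it is judged:
On the way:
1. the mould half, standing low on the bench, is in the gateway, end first, and holds both flaps open (height (world z) of mould_half below 0.025 m and x of mould_half in the frame of stall between -0.05 and 0.06 m and angle between the x axis of mould_half and the x axis of stall, either way round below 0.6 rad and value of joint each of flap_left, flap_right above 0.4 rad and angle between mould_half's own z axis and vertical below 0.2 rad), for 0.1 s.
At the end, for the whole second after the job is handed in: The mould half stands upright (within 0.1 rad) and still on the bench inside the stall, its centre more than 60 mm past the gateway and between the walls, and both flaps are shut behind it (each within 0.08 rad of shut) (x of mould_half in the frame of stall between 0.06 and 0.2 m and y of mould_half in the frame of stall between -0.06 and 0.06 m and height (world z) of mould_half below 0.01 m and angle between mould_half's own z axis and vertical below 0.1 rad and value of joint each of flap_left, flap_right below 0.08 rad and linear speed of mould_half below 0.02 m/s); the robot touches nothing.
It fails at once if the mould half is lifted over the stall's walls or flaps (height (world z) of mould_half above 0.04 m and x of mould_half in the frame of stall between -0.03 and 0.26 m and y of mould_half in the frame of stall between -0.1 and 0.1 m).
It fails at once if the mould half is tipped over (angle between mould_half's own z axis and vertical above 0.6 rad).
It fails at once if a bystander (round mould a) is moved by more than 20 mm (distance of round_mould_a from where it was at the start of the episode above 0.02 m).
It fails at once if a bystander (round mould b) is moved by more than 20 mm (distance of round_mould_b from where it was at the start of the episode above 0.02 m).
It fails at once if a bystander (pot) is moved by more than 20 mm (distance of pot from where it was at the start of the episode above 0.02 m).
It also fails if it takes over 48 s, if anything falls off the work surface, if the arm or the gripper's body presses on something with over 40 N, if the wrist force passes 120 N, or if a joint passes its speed limit or range.

## Working session

There is one attempt and no reset: what is moved stays moved. The work goes in short steps, each a Python script; the robot and the scene stay as the last script left them, time stands still between calls to the robot, and variables do not carry over. Pictures are saved under pics/ and viewed, and the job is handed in when it is done.

```bash
mkdir -p pics; ls
cat > h.py <<'E'
from station import *
import numpy as np, cv2
def shot(n,tag):
    g=get_image(n); cv2.imwrite(f'pics/{tag}.png',g['image'][:,:,::-1]); np.savez(f'pics/{tag}.npz',**g); return g
def cloud(g):
    K=np.array([[g['fx'],0,g['cx']],[0,g['fy'],g['cy']],[0,0,1]],float)
    H,W=g['z_map'].shape
    v,u=np.mgrid[:H,:W].astype(np.float32)
    p=cv2.undistortPoints(np.stack([u,v],-1).reshape(-1,1,2),K,np.array([float(g['k1']),0,0,0])).reshape(H,W,2)
    z=g['z_map']
    P=np.stack([p[...,0]*z,-p[...,1]*z,-z,np.ones_like(z)],-1)
    W3=(P@np.array(g['cam_to_world']).T)[...,:3]
    W3[z==0]=np.nan
    return W3
E
python3 - <<'E'
from h import *
for n in ('scene','top'):
    g=shot(n,n+'0'); print(n,g['fx'],g['fy'],g['cx'],g['cy'],g['k1'],np.round(g['cam_to_world'],3).tolist())
o=observe(); print(o)
E
```

```text
pics
scene 383.7972672543925 383.7972672543925 252.25315088886234 191.7462809596805 0.04464549728840863 [[-0.496, -0.693, 0.523, 1.179], [0.868, -0.389, 0.307, 0.42], [-0.009, 0.606, 0.795, 0.972], [0.0, 0.0, 0.0, 1.0]]
top 379.7081504017845 379.7081504017845 245.6892738293048 187.63718092553873 -0.05381196457868564 [[-0.002, 0.999, -0.04, 0.54], [-1.0, -0.003, -0.009, 0.079], [-0.009, 0.04, 0.999, 1.169], [0.0, 0.0, 0.0, 1.0]]
{'t': 0.1, 'joints': array([ 1.27997875e+00,  2.13305202e-01, -3.49265155e-02,  1.32348398e+00,
        1.02532445e-05,  1.57081050e+00]), 'dq': array([ 8.84763789e-05,  7.86263651e-04,  4.08987621e-03,  8.49616940e-04,
        1.02757750e-03, -3.18101343e-04]), 'tau': array([-2.49508412e-03, -6.87246895e+01,  4.87807631e+01,  1.22292325e-02,
       -2.25281342e-04, -8.89199413e-06]), 'tool_pos': array([0.14328506, 0.47874009, 0.22169423]), 'eef_rot': array([[-2.73438103e-04,  2.86749026e-01,  9.58005700e-01],
       [-8.77823175e-04,  9.58005298e-01, -2.86749156e-01],
       [-9.99999577e-01, -9.19367751e-04, -1.02402111e-05]]), 'ft_force': array([ 0.9774334 ,  0.74423119, -0.76020205]), 'moment': array([-0.01162523,  0.03915769, -0.02119626]), 'opening': 0.08513169223679116}
```

View pics/top0.png

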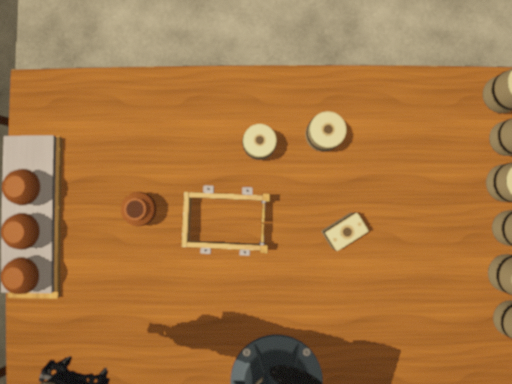

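View pics/scene0.png

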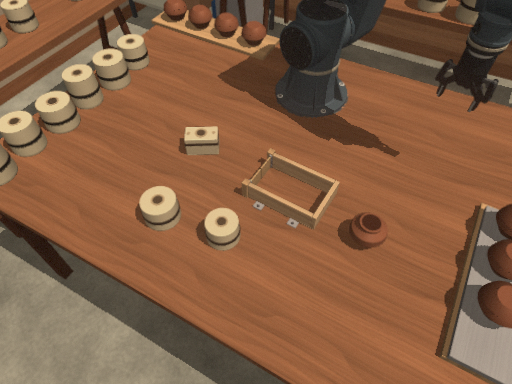

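The top view shows the brick mould near (346,231), the stall spanning columns 183–268 with its gateway on the right at column 266, and the pot at (138,209). The round moulds are at (260,141) and (327,130). Next I'll measure them.

```bash
cat > m.py <<'E'
from h import *
def mould(g):
    W=cloud(g)
    s=(W[...,2]>0.066)&(W[...,2]<0.085)&(W[...,1]<0.08)&(W[...,1]>-0.45)&(W[...,0]>0.2)&(W[...,0]<0.6)
    n,l,st,c=cv2.connectedComponentsWithStats(s.astype(np.uint8))
    i=1+np.argmax(st[1:,4]); p=W[l==i]
    r=cv2.minAreaRect((p[:,:2]*1000).astype(np.float32)); return r,np.median(p[:,2]),st[i],cv2.boxPoints(r)
E
python3 - <<'E'
from m import *
g=dict(np.load('pics/top0.npz')); print(mould(g))
g2=dict(np.load('pics/scene0.npz')); print(mould(g2))
for nm,G in (('top',g),('scene',g2)):
    W=cloud(G)
    s=(W[...,2]>0.052)&(W[...,2]<0.064)&(W[...,0]>0.25)&(W[...,0]<0.55)&(W[...,1]>-0.02)&(W[...,1]<0.3)
    p=W[s]; print(nm,len(p),cv2.minAreaRect((p[:,:2]*1000).astype(np.float32)),p[:,2].mean())
    s=(W[...,2]>0.0635)&(W[...,2]<0.072)&(W[...,0]>0.25)&(W[...,0]<0.6)&(W[...,1]>-0.05)&(W[...,1]<0.3)
    n,l,st,c=cv2.connectedComponentsWithStats(s.astype(np.uint8))
    for i in range(1,n): print(st[i],W[l==i].mean(0))
    for b,(x,y) in dict(a=(327,130),b=(260,141),pot=(138,209)).items():
        if nm=='top': print(b,W[y,x+8])
    t=np.nanmedian(W[300:320,100:130,2] if nm=='top' else W[100:130,240:250,2]); print('bench',t)
im=g['image'][:,:,::-1]; cv2.imwrite('pics/c1.png',cv2.resize(im[180:260,170:380],None,fx=3.8,fy=3.8,interpolation=2))
E
```

```text
(((456.5390319824219, -201.85525512695312), (65.09353637695312, 110.65030670166016), 31.290056228637695), np.float64(0.07578663746189729), array([325, 213,  43,  38, 860], dtype=int32), array([[ 399.99194, -171.48105],
       [ 457.4605 , -266.03714],
       [ 513.0861 , -232.22946],
       [ 455.61755, -137.67337]], dtype=float32))
(((456.7621765136719, -200.62939453125), (69.80044555664062, 108.40568542480469), 32.45427703857422), np.float64(0.07405820297111976), array([184, 126,  34,  17, 484], dtype=int32), array([[ 398.226  , -173.62033],
       [ 456.39935, -265.0952 ],
       [ 515.29834, -227.63846],
       [ 457.125  , -136.16357]], dtype=float32))
top 671 ((473.4229736328125, 155.79977416992188), (245.44149780273438, 150.9558563232422), 89.68810272216797) 0.05978498040505496
[184 192   1   1   1] [0.57208487 0.26925151 0.06420732]
[187 192   1   1   1] [0.57206199 0.26044372 0.06427163]
[191 192   2   2   3] [0.5700948 0.246828  0.0638461]
[194 193   2   2   3] [0.56713896 0.23890181 0.06458183]
[199 193   1   1   1] [0.56905286 0.22526434 0.06450789]
[261 193   9   8  47] 
[... 3343 characters left out ...]
54 249   1   1   1] [0.40633771 0.06539031 0.06430289]
a [ 0.74851331 -0.16826605  0.08785341]
b [0.71831213 0.0241828  0.07991662]
pot [0.52287976 0.37582825 0.08244876]
bench 0.0008494817584709935
scene 586 ((472.44329833984375, 152.55029296875), (249.67832946777344, 152.99851989746094), 89.42228698730469) 0.05821067873257572
[267 148   7   7  28] [0.41098553 0.03845212 0.06552508]
[279 156   1   1   1] [0.41702391 0.07264852 0.06581549]
[284 158   1   1   1] [0.41564139 0.08988975 0.06429013]
[242 178   9   8  34] [0.55963227 0.03257961 0.06567184]
[333 189   1   1   1] [0.45538817 0.2731888  0.06388362]
[285 201   1   1   1] [0.56488132 0.16883166 0.06403342]
bench -0.0008778977715717673
```

View pics/c1.png

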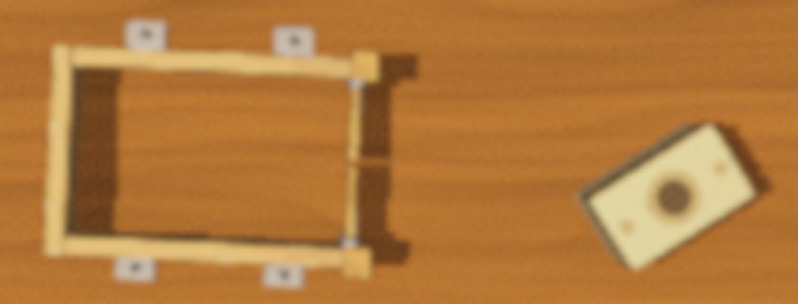

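Run:
```python
from h import *
for t in ('top0','scene0'):
    W=cloud(dict(np.load(f'pics/{t}.npz'))).reshape(-1,3); W=W[np.abs(W[:,2]-0.06)<0.008]
    for nm,xl,xh in (('hi',.535,.59),('lo',.39,.43)):
        p=W[(W[:,0]>xl)&(W[:,0]<xh)&(W[:,1]>.06)&(W[:,1]<.25)]
        l=cv2.fitLine(p[:,:2].astype(np.float32),cv2.DIST_HUBER,0,.001,.001).ravel()
        print(t,nm,len(p),'slope',l[0]/l[1],'x at y=.04,.18',[round(float(l[2]+(y-l[3])*l[0]/l[1]),4) for y in (.04,.18)])
    p=W[(W[:,0]>.44)&(W[:,0]<.53)&(W[:,1]>.23)&(W[:,1]<.3)]
    print('back',np.median(p,0),np.polyfit(p[:,0],p[:,1],1))
    p=W[(W[:,0]>.44)&(W[:,0]<.53)&(W[:,1]>.0)&(W[:,1]<.1)]
    print('flap',len(p),np.median(p,0))
```

```text
top0 hi 308 slope 0.048382744 x at y=.04,.18 [0.5558, 0.5626]
top0 lo 326 slope 0.04672963 x at y=.04,.18 [0.4101, 0.4166]
back [0.4843438  0.26713138 0.06032803] [-0.04463276  0.28936598]
flap 57 [0.48992736 0.04165484 0.05774471]
scene0 hi 313 slope 0.049693376 x at y=.04,.18 [0.5581, 0.565]
scene0 lo 270 slope 0.030293861 x at y=.04,.18 [0.4151, 0.4193]
back [0.48706108 0.26844885 0.05911767] [-0.0520258   0.29386948]
flap 45 [0.48752595 0.04177082 0.05613491]
```

Everything agrees: posts 150 mm apart, back wall 227 mm from the flaps, mould measuring 111×65×76 mm. The gateway is at (0.4845, 0.041) with a stall yaw of 87.3°. I'll grasp the mould across its width.

```bash
cat >> h.py <<'E'
def R(a):
    c,s=np.cos(a),np.sin(a); return np.array([[0,c,s],[0,s,-c],[-1,0,0]])
O=np.array([.4845,.041]); X=np.array([.047,.9989]); Yaw=np.arctan2(X[1],X[0]); AS=Yaw-np.pi/2
def S(x,z): return [*(O+x*X),z]
E
python3 - <<'E'
from h import *
a=np.radians(31.6); c=[.4566,-.2012]
q=inverse_kinematics([*c,.045],R(a)); print(q, inverse_kinematics(S(-.13,.045),R(AS)), inverse_kinematics(S(.14,.045),R(AS)))
move_to([*c,.17],R(a))
movel([*c,.047],.1,f_stop=15)
grasp(40)
o=observe(); print(o['t'],o['opening'],o['tool_pos'],o['ft_force'])
g=shot('scene','s1'); im=g['image'][:,:,::-1]; cv2.imwrite('pics/s1c.png',cv2.resize(im[40:260,120:400],None,fx=2.7,fy=2.7))
E
```

```text
[-0.41504987  0.31744599 -0.36293562  0.89041472  0.          0.60422242] [-0.18364888  0.29478483 -0.39518001  0.88083149  0.          1.43416452] [ 0.35285015  0.36195693 -0.29778827  0.91105113  0.          1.97066356]
4.4667 0.06325115520384936 [ 0.45706726 -0.20124158  0.04759464] [0.59727789 1.67533365 5.48749851]
```

View pics/s1c.png

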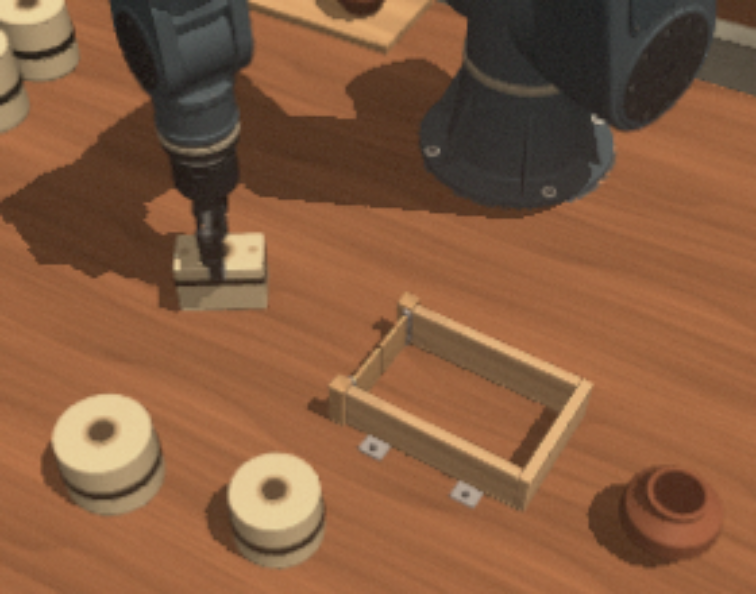

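The crop shows the fingers on the mould's sides at about (215,250), and the 63 mm opening fits its 64 mm width. Now I'll slide it along the bench to line up in front of the gateway.

Run:
```python
from h import *
print(movel(S(-.13,.048),.1,rot=R(AS),f_stop=40))
o=observe(); print(o['t'],o['opening'],o['tool_pos'],o['ft_force'])
g=shot('scene','s2'); im=g['image'][:,:,::-1]; cv2.imwrite('pics/s2c.png',cv2.resize(im[40:260,120:400],None,fx=2.7,fy=2.7))
g=shot('top','t2'); im=g['image'][:,:,::-1]; cv2.imwrite('pics/t2c.png',cv2.resize(im[160:290,170:370],None,fx=4,fy=4))
```

```text
False
5.8083 0.06276379316290857 [ 0.47822345 -0.08911974  0.04790555] [ 0.0072038  -0.26460548 -4.44287959]
```

View pics/s2c.png

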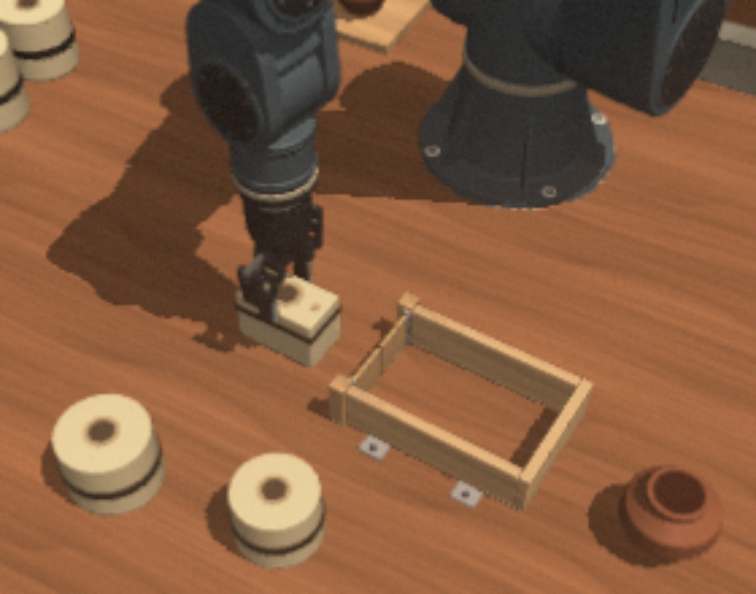

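View pics/t2c.png

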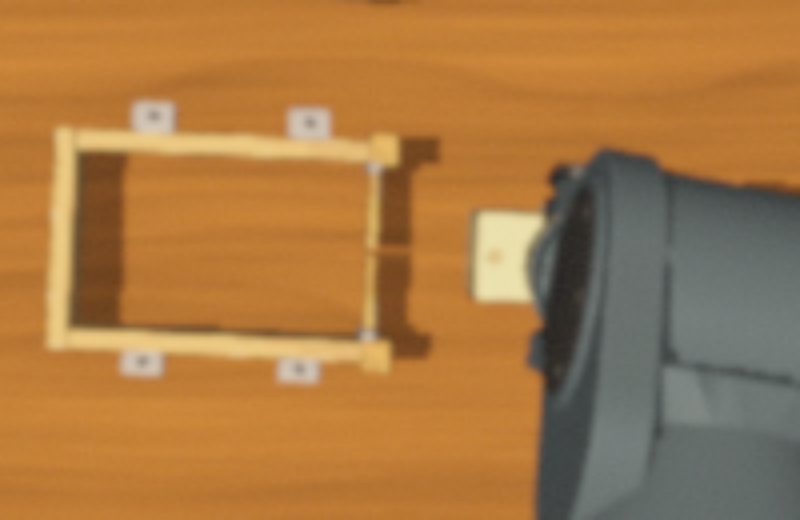

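The top crop shows the mould's front end at (470–540, 210–300), with its centre line at row 256 by column 495. That points at the flaps' meeting line at (373,249), so it is lined up. I'll set it firmly on the bench and push through.

Run:
```python
from h import *
print(movel(S(-.13,.0465),.03,f_stop=15)); o=observe(); z=o['tool_pos'][2]; print(z,o['ft_force'])
print(movel(S(-.02,.0468),.08,f_stop=40))
o=observe(); print(o['t'],o['opening'],o['tool_pos'],o['ft_force'])
g=shot('scene','s3'); im=g['image'][:,:,::-1]; cv2.imwrite('pics/s3c.png',cv2.resize(im[40:260,120:400],None,fx=2.7,fy=2.7))
```

```text
False
0.04756320467089228 [-7.00238626  1.40064246 19.7691047 ]
False
7.6833 0.06279235225441887 [0.48487996 0.01904947 0.04790578] [ -0.09867093 -15.94473514   9.88441359]
```

View pics/s3c.png

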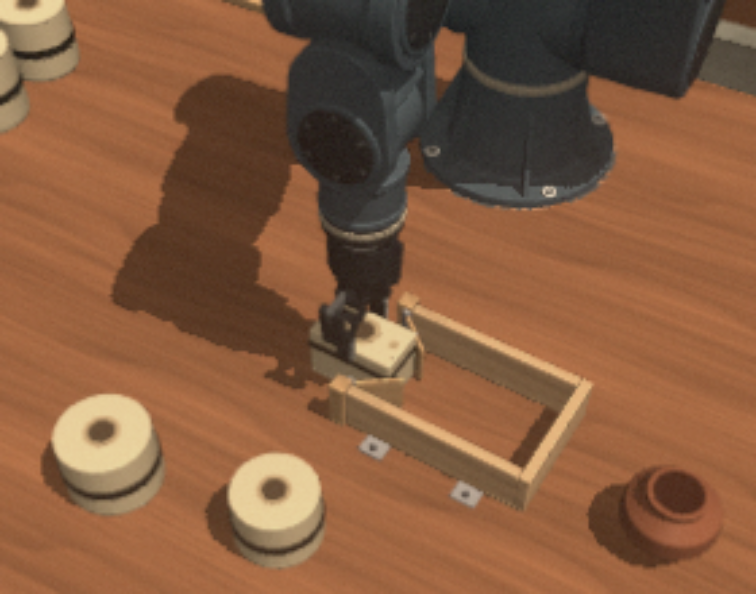

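The mould's front end is in the gateway at about (395,345), with both flaps swung inward at (415,345) and (380,390). I'll continue in.

Run:
```python
from h import *
dwell(.2)
for x in (.03,.14):
    print(movel(S(x,.0475),.07,f_stop=40))
    o=observe(); print(o['t'],o['opening'],o['tool_pos'],o['ft_force'])
dwell(.4)
g=shot('scene','s4'); im=g['image'][:,:,::-1]; cv2.imwrite('pics/s4c.png',cv2.resize(im[40:260,120:400],None,fx=2.7,fy=2.7))
```

```text
False
8.8 0.06320307777756794 [0.48623548 0.07078587 0.04769113] [ 0.81714582 -0.82634031  0.0289107 ]
False
10.525 0.06302086426978544 [0.49122021 0.18085657 0.04763474] [ 0.38214085 -3.74081488  3.52111381]
```

View pics/s4c.png

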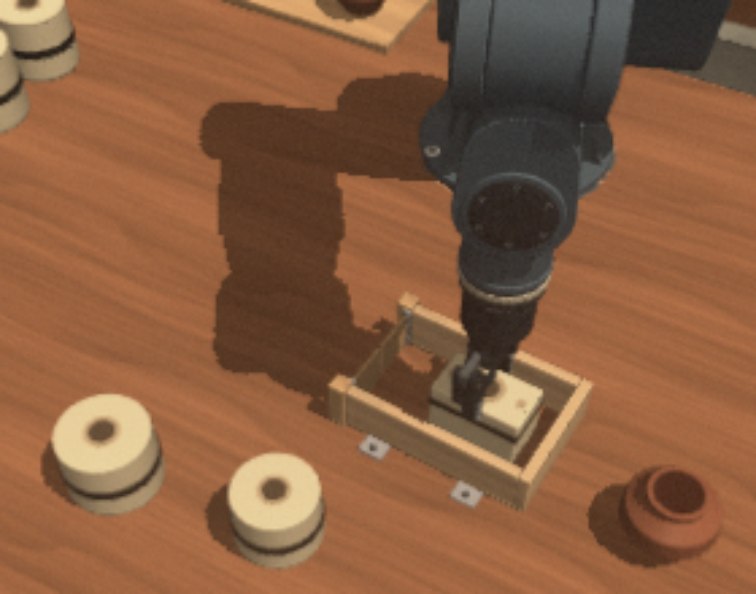

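The mould is wholly inside, around (485,410), and the flaps look shut, running from (350,385) to (405,320). Now I'll release and lift straight out.

Run:
```python
from m import *
open_gripper(); o=observe(); print(o['t'],o['opening'],o['ft_force'])
p=o['tool_pos'].copy()
print(movel([p[0],p[1],.22],.1,f_stop=30))
move_to([.40,-.20,.25],R(0.))
g=shot('scene','s5'); im=g['image'][:,:,::-1]; cv2.imwrite('pics/s5c.png',cv2.resize(im[100:240,120:400],None,fx=2.8,fy=2.8))
g=shot('top','t5'); im=g['image'][:,:,::-1]; cv2.imwrite('pics/t5c.png',cv2.resize(im[110:270,110:360],None,fx=3.2,fy=3.2))
W=cloud(g); s=(np.abs(W[...,2]-.075)<.007)&(np.abs(W[...,0]-.49)<.05)&(np.abs(W[...,1]-.18)<.075)
q=W[s]; print(len(q),cv2.minAreaRect((q[:,:2]*1000).astype(np.float32)),np.median(q[:,2]))
c=np.array(cv2.minAreaRect((q[:,:2]*1000).astype(np.float32))[0])/1000-O; print('stall xy',c@X,c@[-X[1],X[0]])
s=(np.abs(W[...,2]-.055)<.01)&(np.abs(W[...,0]-.484)<.045)&(np.abs(W[...,1]-.04)<.05); f=W[s][:,:2]-O
print('flap stall x',len(f),np.round(np.percentile(f@X,[0,50,100]),4),np.polyfit(f@[-X[1],X[0]],f@X,1))
W0=cloud(dict(np.load('pics/top0.npz')))
for b,(x,y) in dict(a=(327,130),b=(260,141),pot=(138,209)).items():
    f=lambda W: np.nanmean(W[y-22:y+23,x-22:x+23][W[y-22:y+23,x-22:x+23,2]>.06],0)
    print(b,f(W)-f(W0))
print(observe()['t'])
```

```text
11.3333 0.08535178310881576 [-0.69149608 -0.10219699 -0.16878453]
False
832 ((490.7436828613281, 180.63961791992188), (109.8575210571289, 63.67683029174805), 89.57777404785156) 0.0757679816240735
stall xy 0.13977946743469236 0.0003262472320556396
flap stall x 62 [-0.0043 -0.0002  0.0024] [-0.00210945 -0.00015164]
a [ 8.54117768e-05  4.92232859e-05 -7.46342281e-05]
b [-7.96287351e-05 -1.08913384e-04 -5.98738864e-05]
pot [ 2.07157557e-05  6.69760298e-04 -4.58688500e-05]
14.7667
```

View pics/s5c.png

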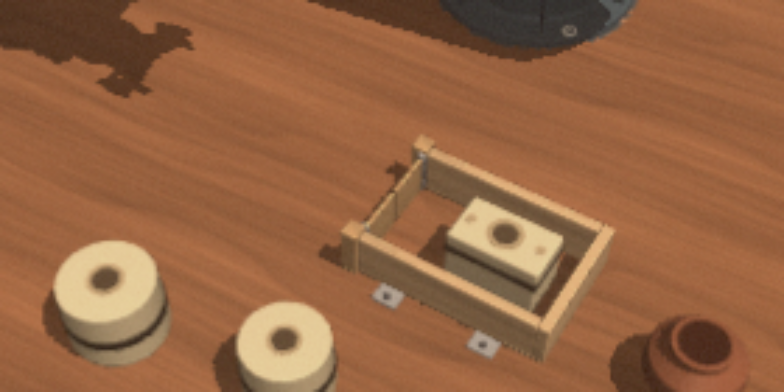

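View pics/t5c.png

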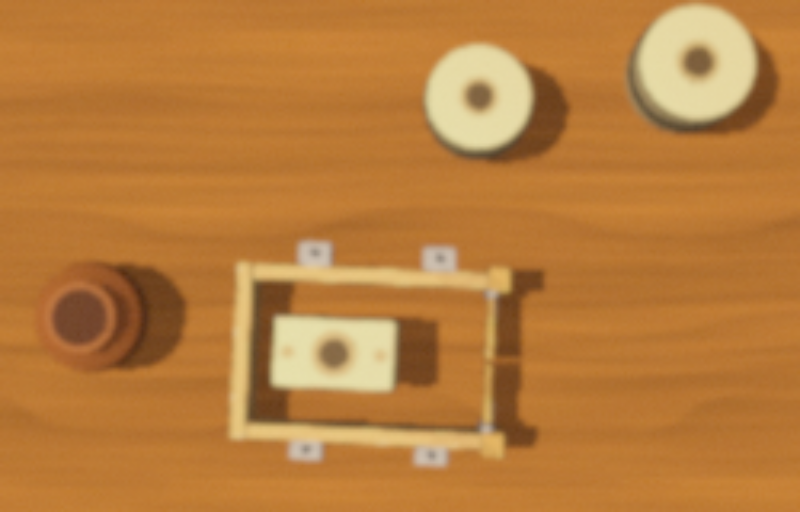

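Both pictures show the mould upright inside the stall (top crop 270–397, 317–390), both flaps in a straight shut line at column 490, and the bystanders unmoved.

```bash
python3 -c "
from station import *
job_done()"
```

```text
the job is handed in; nothing more can be done
```

The mould half is in the stall with both flaps shut behind it, and I handed the job in; the last robot time I read was 14.8 s, against the 48 s limit. I gripped it across its width and slid it over the bench until it was lined up with the gateway. I then pushed it end first through both flaps, released it inside and lifted the tool straight out.

**Last checks:**
- **Mould:** its centre is at stall x = 0.140 m and y ≈ 0.000 m. Its top is 76 mm above the bench, so it is standing upright, and it points within about 2.5° of the stall's length.
- **Flaps:** both lie in line with the gateway, within about 0.002 rad on a common line fit. I saw both swung well open as the mould went through, but did not measure that angle.
- **Bystanders:** none of the three moved by more than 1 mm.
- **Arm:** it was clear of everything when I handed in.

**Disagreements:** none of the checks failed. The two cameras disagreed by 2–4 mm on the stall's sideways position, and I used the mean. During alignment the mould was probably just barely clear of the bench, because the tool was carrying about 4 N of its weight. I set it back down before the push, which briefly read about 20 N of upward force on the tool.

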